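# Slip-angle test of two heat sinks on a tilt board

## Task

Compare the grip of the two finned heat sinks on the tilt board: raise the board slowly by its black bar until the first heat sink slides down to the rubber stop, and leave the board standing at that angle, with the other heat sink still sitting at its start place. Then record the angle by swinging the red pointer until it lies along the board's edge. Do not touch the heat sinks, and leave the spool, tape roll and cutters alone.

Things in the scene. Friction and masses are not known exactly. Their poses are not given: they have to be found in the camera images.
- tester: fixed grey base plate of the tilt tester, 150 x 310 mm, its top 16 mm above the bench; origin at the centre of its underside, hinge axis 130 mm to its -y. It carries the tilt board: blue-painted slab 120 mm wide, 8 thick (hinge axis in its middle plane), reaching 260 mm from the axis, with low side rails, a 6 mm middle rail between two lanes, a rubber stop 20 mm from the axis and a white start line.
- board_hinge (a point): point on the tilt board's hinge axis, half-way along it, 40 mm above the bench, at the right-hand end of the tester. It turns with the board: x along the axis (away from the robot), y up along the board from hinge to bar, z out of its upper face.
- board_bar (a point): middle of the black round grip bar at the board's free end, 12 mm thick, 100 mm long (along the hinge axis), 305 mm from the hinge axis in the board's middle plane; 40 mm free between bar and board end, nothing beneath it down to the bench. Raising it takes 8 to 12 N. It swings about the hinge axis as the board tilts.
- board (a joint): tilt of the board, rad; 0 level (as it starts), grows as the bar is raised, to 1.0. The hinge is stiff: the board stays where it is left. The first heat sink slips at about 0.25 to 0.43 rad, the other at least 0.1 rad later.
- pointer_peg (a point): middle of the red peg that sticks out from the pointer towards the robot: 16 mm thick, 50 mm long (along the hinge axis), 190 mm from that axis and 106 mm nearer the robot than board_hinge, 27 mm clear of the pointer's arm. The red pointer is a flat arm 10 mm wide, 200 mm long, just in front of the board's near edge and of a white protractor arc of radius 90 mm.
- pointer_axis (a point): point on the same hinge axis as board_hinge; it turns with the pointer: x along the axis away from the robot, y along the pointer towards its tip.
- pointer (a joint): angle of the pointer, rad; 0 level, grows as its tip rises, to 1.35; equal to board when it lies along the board. Starts between 0.75 and 1.2. Stiff: it stays where it is left; moving the peg takes 1 to 2 N.
- sink_1_mid (a point): finned white heat sink, 60 mm long (y, up and down the board), 40 wide, 29 high, 0.14 kg; point at its centre, half-way up. Starts on the level board, centre 134 mm from the hinge axis, in either of the two lanes. Both heat sinks look alike but grip differently. At the stop its centre is about 50 mm from the hinge axis.
- sink_2_mid (a point): finned white heat sink, 60 mm long (y, up and down the board), 40 wide, 29 high, 0.14 kg; point at its centre, half-way up. Starts on the level board, centre 134 mm from the hinge axis, in either of the two lanes. Both heat sinks look alike but grip differently. At the stop its centre is about 50 mm from the hinge axis.
- sink_1: one of the heat sinks; origin at the centre of its underside
- sink_2: the other heat sink; origin at the centre of its underside
- spool_mid (a point): bystander: spool of solder with yellow-and-black flanges, 60 mm across, 40 high; point half-way up
- tape_mid (a point): bystander: roll of black tape lying flat, 62 mm across, 18 high; point half-way up
- cutters_mid (a point): bystander: red-handled side cutters lying flat, 144 x 47 mm, 10 high; point half-way up
Not all that is in view belongs to the job. Leave any blue or turquoise look-alike of the sink_2 alone.

How it is judged:
By the outcome, as a careful person would: the job done as asked, in the order asked, and still so for the second after the job is handed in, with the robot touching nothing.
It also fails if it takes over 59 s, if anything falls off the work surface, if the arm or the gripper's body presses on something with over 40 N, if the wrist force passes 120 N, or if a joint passes its speed limit or range.

## Robot

A 6-joint arm with a two-finger parallel gripper is mounted at the origin on a cart in front of the work surface, level with it; the furniture and walls round the work are solid. World frame = base frame: x ahead of the robot, y to its left, z up, the work surface at z = 0. Lengths are in m, angles in rad, forces in N, time in s.
With the tool pointing down it reaches from about 0.375 to 0.975 m from the base axis. Payload 3.8 kg.
Tool frame: the origin (TCP) lies on the centre line of the jaws, within the pads' length; the fingertips stand 8 mm ahead of it and the grasp point (between the pads) lies 11 mm behind it; z points along the fingers, y is the line along which they close (so a half turn about z gives the same grasp; the last joint's range is limited). The gripper opens to 85 mm and grips with 20 to 120 N. Pads are 22 mm wide; open, the fingers measure 114 mm over their backs; the gripper's body (76 mm by 85 mm) begins 54 mm behind the grasp point. The pads swing forward as they close: fully open they stand 13 mm farther back than shut.
Start: joints at [-1.31, 0.264, 1.604, -0, 1.274, -0.037], TCP at [0.198, -0.645, 0.239] pointing down, gripper open.
Joint ranges: [-2.63, 2.63], [-0.94, 2.18], [0.31, 2.57], [-1.31, 4.45], [0, 2.66], [-2.55, 2.55]. Speed limits (rad/s): [2.57, 2.57, 3.14, 3.14, 3.14, 3.14].

## Interface

Orientations are given as a unit quaternion [x, y, z, w].
In Python, from cell import robot gives the robot as it stands. The module is installed in compiled form; this text tells all that it offers.
- The arm moves only by the tool drive_tool, never from a script. Its argument "moves" is one flat list of numbers, 7 for each row, row after row: the turn, a rotation vector about the world's x, y, z in degrees, then the shift along the world's x, y, z in m, then the opening, from 0 (shut) to 1 (fully open). A call has 1 to 20 rows; each row is the pose to reach, as a shift and turn from the pose commanded when the call began; what a row does not reach only later rows make up. A row lasts 1/8 s, in which the tool goes at most 62.5 mm and 10.7 degrees, less where a joint would pass 70% of its speed; a pose out of reach is approached as far as the arm can. A call with a gripper value outside its range is refused whole. The fingers move at their own pace and stop on an object; "force" is the grip in N (left out, the last holds). Time passes only in rows, so rows that repeat a pose let the fingers close. It gives the time, the measured TCP pose, the force, the opening and the grip force at its end, in the units of the state.
- robot.get_state(): the state, without advancing time (a new reading comes with each control period).
- robot.grab_frame(name): name is "scene" or "top"; returns a dict with "pixels" (420x560x3 uint8, red, green, blue), "depth" (420x560 float32, m along the optical axis (not along the pixel's ray), 0 where there is no reading), "intrinsics" (3x3 intrinsics, pixels), "k1" (the pictures are not rectified: a ray, as slopes to the right and down, at radius r is drawn at 1 + k1 r^2 times it, then the intrinsics apply), "rvec" (rotation vector, rad) and "tvec" (3), from world to camera coordinates, as OpenCV has them. Camera axes: x right, y down, z forward; pixel columns grow to the right and rows downward; lengths in m; the calibration is good to about 2 mm. A picture is of the moment at which its call begins.
- robot.hand_in(): hands the job in; it is judged then, once.
The state is a dict: "clock": time; "joint_positions": joint angles; "joint_vel": joint speeds; "joint_torque": joint torques, N m; "tcp_pos": TCP position; "ee_rot": TCP orientation; "contact_force": force on the tool from outside, world axes, zero at the start; "wrist_torque": the same for the moment, N m; "width": opening from 0.0 (shut) to 1.0 (fully open); "grip_force": force on a finger pad.
Only numpy, scipy, OpenCV 4.12 (cv2) and the standard library are available. Lean on these libraries where they do the work, as an engineer would, in place of code of your own. Each camera call takes 0.05 s, during which the arm holds its last target. There are 200 camera calls.

## Working session

There is one attempt and no reset: what is moved stays moved. The work goes in short steps, Python scripts to look and compute and a tool call to move; the robot and the scene stay as the last step left them, time stands still between calls to the robot, and variables do not carry over. Pictures are saved under pics/ and viewed, at most 10 in all, crops included, and the job is handed in when it is done.

Besides the shell and the picture viewer there is one more tool, called after "Call:" by a JSON object that holds its "method" and its "body", one argument or row to a line. drive_tool: Moves the arm, as the interface text tells. Its arguments: {"type":"object","properties":{"moves":{"type":"array","items":{"type":"number"}},"force":{"type":"number"}},"required":["moves"]}

```bash
mkdir -p pics
cat > h.py <<'E'
import numpy as np, cv2
from cell import robot
def grab(n,save=None):
    f=robot.grab_frame(n)
    if save: cv2.imwrite('pics/'+save,f['pixels'][:,:,::-1])
    return f
def cam(f):
    R=cv2.Rodrigues(np.array(f['rvec'],float))[0]; t=np.array(f['tvec'],float).ravel()
    return R,t
def slopes(f,uv):
    d=np.array([f['k1'],0,0,0,0],float)
    return cv2.undistortPoints(np.array(uv,float).reshape(-1,1,2),np.array(f['intrinsics'],float),d).reshape(-1,2)
def pts_depth(f,uv):
    uv=np.array(uv).reshape(-1,2); s=slopes(f,uv); R,t=cam(f)
    z=f['depth'][uv[:,1].astype(int),uv[:,0].astype(int)]
    P=np.c_[s*z[:,None],z]
    return (P-t)@R
def on_plane(f,uv,n,d):
    """ray with plane n.x=d"""
    s=slopes(f,uv);R,t=cam(f);C=-R.T@t;D=np.c_[s,np.ones(len(s))]@R
    n=np.array(n,float); k=(d-C@n)/(D@n)
    return C+k[:,None]*D
def proj(f,P):
    R,t=cam(f)
    return cv2.projectPoints(np.array(P,float).reshape(-1,1,3),np.array(f['rvec'],float),t,np.array(f['intrinsics'],float),np.array([f['k1'],0,0,0,0],float))[0].reshape(-1,2)
E
python3 - <<'E'
from h import *
for n in('scene','top'):
    f=grab(n,n+'0.png'); R,t=cam(f); print(n,-R.T@t,R[2],f['k1'],f['intrinsics'][0][0], (f['depth']>0).mean())
print(robot.get_state())
E
```

```text
scene [-0.17219239  0.84843728  0.83897849] [ 0.48691776 -0.6804762  -0.5475977 ] -0.07123614608512568 496.82127649467407 0.9963265306122449
top [ 0.32285497 -0.08953401  1.17501552] [ 0.16404139  0.01526019 -0.98633541] -0.07940670094746259 392.00955581994276 0.9961437074829932
{'clock': 0.1, 'joint_positions': array([-1.30992366e+00,  2.64706059e-01,  1.60522497e+00,  2.60851363e-05,
        1.27372075e+00, -3.69153698e-02]), 'joint_vel': array([ 0.00058217, -0.00150291, -0.003147  , -0.00086896, -0.00244055,
        0.00022299]), 'joint_torque': array([-8.70879671e-05, -5.16708577e+01, -3.68588269e+01, -1.02845563e-04,
        6.30202296e-03, -2.29317459e-05]), 'tcp_pos': array([ 0.1978796 , -0.64467075,  0.23807422]), 'ee_rot': array([ 9.88935793e-01,  1.48340614e-01, -1.02659031e-04, -1.02450779e-03]), 'contact_force': array([ 0.20345913, -1.04918736,  0.11282246]), 'wrist_torque': array([ 0.01411399,  0.0277258 , -0.00285489]), 'grip_force': 0.0, 'width': 1.0002194656452437}
```

View pics/scene0.png

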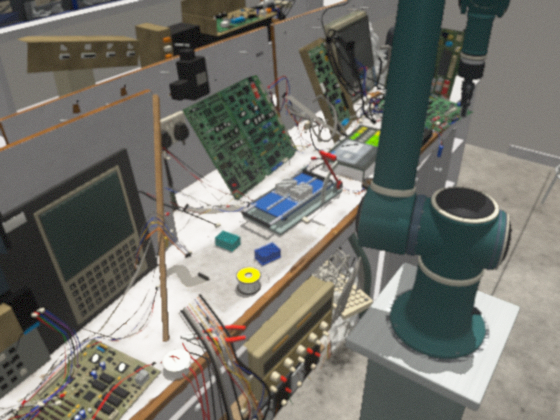

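View pics/top0.png

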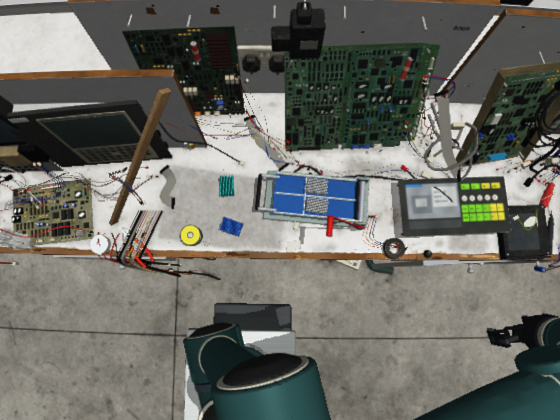

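The scene view shows the tester at about (300,200), and the top view shows it at about (313,197). In the top view:
- **Heat sinks:** the two white ones are on the blue board at (317,187) and (315,206).
- **Look-alikes:** turquoise at (227,186) and blue at (231,226). Leave both alone.
- **Black bar candidates:** the left end of the board (260,195), the black tape (393,248) and the dark strip (165,187). I choose the left end.
- **Red candidates:** the peg (331,226) and the red cutter handles (140,255). I choose the peg.

Next is one close crop to check these.

Run:
```python
from h import *
f=grab('top'); im=f['pixels'][:,:,::-1]
c=cv2.resize(im[155:255,240:390],None,fx=5.2,fy=5.2,interpolation=cv2.INTER_CUBIC)
cv2.imwrite('pics/crop1.png',c)
hsv=cv2.cvtColor(im,cv2.COLOR_BGR2HSV)
def mask(lo,hi,roi):
    m=cv2.inRange(hsv,lo,hi); k=np.zeros_like(m);k[roi[1]:roi[3],roi[0]:roi[2]]=255; return m&k
roi=(245,160,390,250)
blue=mask((100,120,60),(125,255,255),roi); red=mask((0,150,100),(8,255,255),roi)|mask((172,150,100),(180,255,255),roi)
dark=mask((0,0,0),(180,255,60),(250,165,275,235))
for nm,m in(('blue',blue),('red',red),('dark',dark)):
    v,u=np.nonzero(m)
    P=pts_depth(f,np.c_[u,v]); 
    print(nm,len(u),u.min(),u.max(),v.min(),v.max(),'pct5/50/95',np.percentile(P,[2,50,98],axis=0).round(4).tolist())
    if nm!='dark': print(cv2.minAreaRect(P[:,:2].astype(np.float32)*1000))
```

```text
blue 2076 272 383 163 243 pct5/50/95 [[0.4842, -0.3302, 0.0392], [0.5415, -0.1879, 0.0436], [0.5987, -0.0966, 0.0481]]
((514.7929077148438, -218.1166229248047), (307.13336181640625, 345.20074462890625), 14.520914077758789)
red 158 299 374 165 235 pct5/50/95 [[0.4131, -0.3558, 0.0075], [0.4481, -0.2353, 0.2001], [0.6216, -0.1805, 0.2053]]
((453.4557800292969, -255.0948028564453), (258.0238037109375, 333.60394287109375), 75.98766326904297)
dark 122 255 261 174 209 pct5/50/95 [[0.5029, -0.055, 0.0033], [0.5536, -0.0468, 0.0443], [0.603, -0.0386, 0.0495]]
```

View pics/crop1.png

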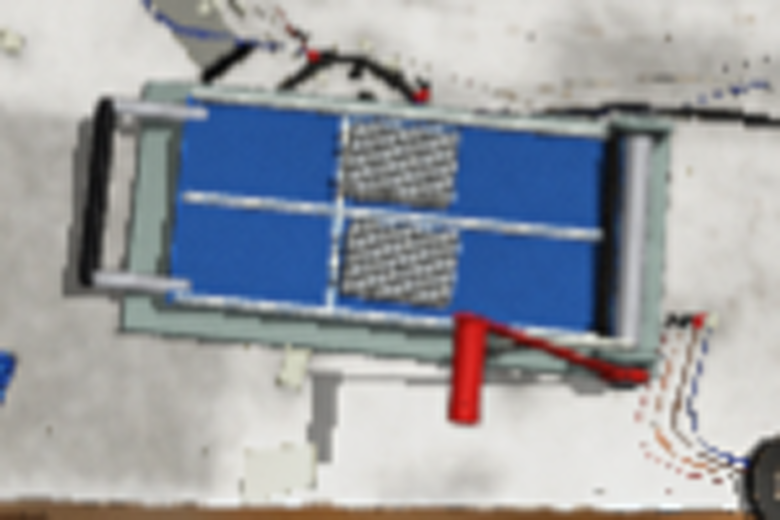

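The crop confirms the choice. The bar is at the left end, crop (97,190), full (258.7,191.5). The sinks are at crop (400,165) and (398,262), and the red peg runs from (470,325) to (465,415). The pointer pivot is at (640,375), the hinge end on the right.

```bash
cat > meas.py <<'E'
from h import *
def red_peg(f):
    im=f['pixels'][:,:,::-1]; hsv=cv2.cvtColor(im,cv2.COLOR_BGR2HSV)
    m=cv2.inRange(hsv,(0,150,60),(8,255,255))|cv2.inRange(hsv,(172,150,60),(180,255,255))
    v,u=np.nonzero(m); P=pts_depth(f,np.c_[u,v])
    return np.c_[u,v],P
def bluesurf(f,roi=(245,155,390,250)):
    im=f['pixels'][:,:,::-1]; hsv=cv2.cvtColor(im,cv2.COLOR_BGR2HSV)
    m=cv2.inRange(hsv,(105,150,60),(125,255,255)); k=np.zeros_like(m);k[roi[1]:roi[3],roi[0]:roi[2]]=255; m&=k
    m=cv2.erode(m,np.ones((3,3),np.uint8)); v,u=np.nonzero(m); return pts_depth(f,np.c_[u,v])
E
python3 - <<'E'
from meas import *
f=grab('top'); hsv=cv2.cvtColor(f['pixels'],cv2.COLOR_RGB2HSV)
v,u=np.nonzero(cv2.inRange(hsv,(0,0,0),(180,255,70))[165:235,250:275]); P=pts_depth(f,np.c_[u+250,v+165])
P=P[(P[:,2]>.036)&(P[:,1]>-.07)]; 
C=on_plane(f,proj(f,P),(0,0,1),.044)
r=cv2.minAreaRect((C[:,:2]*1000).astype(np.float32)); print('bar',r, C.mean(0)); print(np.polyfit(C[:,0],C[:,1],1))
B=bluesurf(f); B=B[(B[:,2]>.038)&(B[:,2]<.05)&(B[:,0]>.45)&(B[:,1]>-.36)]; print('blue',cv2.minAreaRect((B[:,:2]*1000).astype(np.float32)),np.median(B[:,2]))
uv,P=red_peg(f); s=(P[:,2]>.17)&(P[:,0]<.49)&(P[:,0]>.35)&(abs(P[:,1]+.23)<.1); Q=P[s]
print('peg',Q.min(0),Q.max(0),Q.mean(0),cv2.minAreaRect((Q[:,:2]*1000).astype(np.float32)))
s2=(P[:,0]>.35)&(P[:,0]<.52)&(P[:,1]<-.15)&(P[:,1]>-.4)&(P[:,2]>.01)
A=P[s2]; i=np.argsort(A[:,1]); print(A[i][::12].round(3))
E
```

```text
bar ((553.995849609375, -47.10002517700195), (10.347896575927734, 105.74007415771484), 85.12909698486328) [ 0.55309783 -0.04695006  0.044     ]
[-0.09006779  0.00286624]
blue ((542.5999755859375, -212.45156860351562), (233.3627166748047, 104.23712158203125), 85.2223892211914) 0.04354003409077117
peg [ 0.41300892 -0.25628119  0.17424337] [ 0.46100018 -0.2263555   0.20696616] [ 0.4388965  -0.23383455  0.20043583] ((436.5386962890625, -239.96234130859375), (27.762775421142578, 49.23762512207031), 84.1487045288086)
[[ 0.451 -0.352  0.049]
 [ 0.451 -0.335  0.047]
 [ 0.454 -0.311  0.094]
 [ 0.457 -0.281  0.137]
 [ 0.459 -0.256  0.16 ]
 [ 0.446 -0.239  0.201]
 [ 0.461 -0.237  0.202]
 [ 0.421 -0.236  0.202]
 [ 0.433 -0.234  0.201]
 [ 0.42  -0.234  0.204]
 [ 0.453 -0.231  0.203]
 [ 0.454 -0.23   0.199]
 [ 0.426 -0.229  0.201]
 [ 0.438 -0.227  0.198]]
```

Call:
{"method": "drive_tool", "body": {
  "moves": [0,0,-5,0,0,0.05,1,0,0,-10,0.02,0.035,0.09,0.6,0,0,-15,0.05,0.085,0.09,0.4,0,0,-21.9,0.08,0.135,0.09,0.4,0,0,-21.9,0.11,0.185,0.09,0.4,0,0,-21.9,0.14,0.235,0.09,0.4,0,0,-21.9,0.17,0.285,0.09,0.4,0,0,-21.9,0.2,0.335,0.09,0.4,0,0,-21.9,0.23,0.385,0.09,0.4,0,0,-21.9,0.26,0.435,0.09,0.4,0,0,-21.9,0.29,0.49,0.09,0.4,0,0,-21.9,0.32,0.54,0.09,0.4,0,0,-21.9,0.3555,0.598,0.09,0.4,0,0,-21.9,0.3555,0.598,0.04,0.4,0,0,-21.9,0.3555,0.598,-0.02,0.4,0,0,-21.9,0.3555,0.598,-0.08,0.4,0,0,-21.9,0.3555,0.598,-0.12,0.4,0,0,-21.9,0.3555,0.598,-0.12,0.4],
  "force": 40
}}

```text
clock: 2.45
tcp_pos: [0.5498, -0.0468, 0.1151]
ee_rot: [0.999, -0.042, -0.005, -0.0]
contact_force: [-0.7, -0.5, 0.2]
width: 0.4
grip_force: 0.0
```

Run:
```python
from h import *
a=grab('top')['pixels'][130:270,200:420]; b=grab('scene')['pixels'][130:280,190:410]
r=lambda i:cv2.resize(i,None,fx=2.7,fy=2,interpolation=cv2.INTER_CUBIC)
cv2.imwrite('pics/chk1.png',np.vstack([r(a),r(b)])[:,:,::-1])
s=robot.get_state();print(s['clock'],s['tcp_pos'],s['ee_rot'],s['width'])
```

```text
2.55 [ 0.5541595  -0.04737494  0.12020539] [ 9.99108473e-01 -4.22153173e-02  3.53226858e-04  2.59245200e-05] 0.40139956189526216
```

View pics/chk1.png

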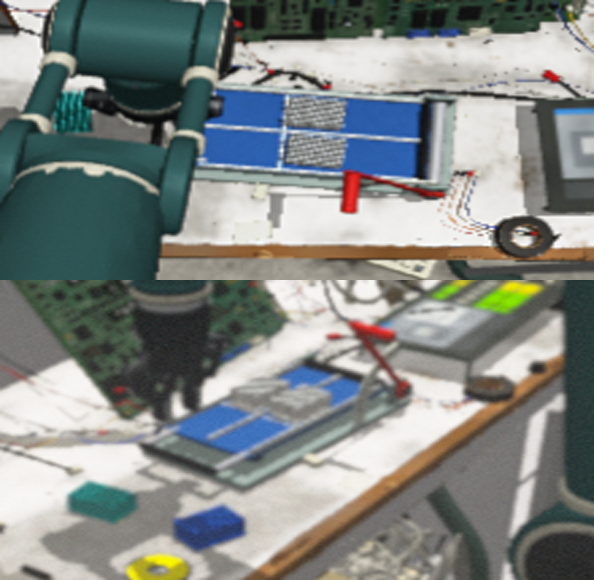

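The top half of the picture shows both sinks in clear view, at crop (315,115) and (315,150), with the gripper over the bar at (180,115). In the scene half, the fingers are above the bar at (180,400).

Next I lower the gripper and close it on the bar.

Call:
{"method": "drive_tool", "body": {
  "moves": [0,0,0,0,0,-0.045,0.4,0,0,0,0,0,-0.075,0.4,0,0,0,0,0,-0.091,0.4,0,0,0,0,0,-0.091,0.4,0,0,0,0,0,-0.091,0,0,0,0,0,0,-0.091,0,0,0,0,0,0,-0.091,0,0,0,0,0,0,-0.091,0],
  "force": 40
}}

```text
clock: 3.55
tcp_pos: [0.5555, -0.0464, 0.0304]
ee_rot: [0.999, -0.042, 0.002, -0.001]
contact_force: [0.6, 5.8, 2.7]
width: 0.124
grip_force: 39.0
```

```bash
cat > arc.py <<'E'
import numpy as np
def arc(t0,t1,n,v=(0.305,-0.011),yaw=-4.9):
    a=np.deg2rad(yaw); x=np.array([np.cos(a),np.sin(a),0]); y=np.array([-np.sin(a),np.cos(a),0]); z=np.array([0,0,1.])
    p=lambda t:(v[0]*np.cos(t)-v[1]*np.sin(t))*y+(v[0]*np.sin(t)+v[1]*np.cos(t))*z
    for t in np.linspace(t0,t1,n+1)[1:]:
        print(round(t,4),*(np.rad2deg(t-t0)*x[:2]).round(2),0,*(p(t)-p(t0)).round(4))
E
python3 -c "
from arc import arc
arc(0,.2,16);arc(.2,.24,2);arc(.24,.28,2);arc(.28,.32,2);arc(.32,.36,2);arc(.36,.4,2);arc(.4,.44,2)"
```

```text
0.0125 0.71 -0.06 0 0.0 0.0001 0.0038
0.025 1.43 -0.12 0 0.0 0.0002 0.0076
0.0375 2.14 -0.18 0 0.0 0.0002 0.0114
0.05 2.85 -0.24 0 0.0 0.0002 0.0153
0.0625 3.57 -0.31 0 0.0 0.0001 0.0191
0.075 4.28 -0.37 0 -0.0 -0.0 0.0229
0.0875 5.0 -0.43 0 -0.0 -0.0002 0.0267
0.1 5.71 -0.49 0 -0.0 -0.0004 0.0305
0.1125 6.42 -0.55 0 -0.0001 -0.0007 0.0343
0.125 7.14 -0.61 0 -0.0001 -0.001 0.0381
0.1375 7.85 -0.67 0 -0.0001 -0.0014 0.0419
0.15 8.56 -0.73 0 -0.0002 -0.0018 0.0457
0.1625 9.28 -0.8 0 -0.0002 -0.0022 0.0495
0.175 9.99 -0.86 0 -0.0002 -0.0027 0.0533
0.1875 10.7 -0.92 0 -0.0003 -0.0033 0.057
0.2 11.42 -0.98 0 -0.0003 -0.0039 0.0608
0.22 1.14 -0.1 0 -0.0001 -0.0011 0.006
0.24 2.28 -0.2 0 -0.0002 -0.0022 0.012
0.26 1.14 -0.1 0 -0.0001 -0.0013 0.006
0.28 2.28 -0.2 0 -0.0002 -0.0027 0.0119
0.3 1.14 -0.1 0 -0.0001 -0.0015 0.0059
0.32 2.28 -0.2 0 -0.0003 -0.0032 0.0118
0.34 1.14 -0.1 0 -0.0002 -0.0018 0.0058
0.36 2.28 -0.2 0 -0.0003 -0.0036 0.0116
0.38 1.14 -0.1 0 -0.0002 -0.002 0.0058
0.4 2.28 -0.2 0 -0.0004 -0.0041 0.0115
0.42 1.14 -0.1 0 -0.0002 -0.0022 0.0057
0.44 2.28 -0.2 0 -0.0004 -0.0046 0.0113
```

Call:
{"method": "drive_tool", "body": {
  "moves": [0.71,-0.06,0,0,0.0001,0.0038,0,1.43,-0.12,0,0,0.0002,0.0076,0,2.14,-0.18,0,0,0.0002,0.0114,0,2.85,-0.24,0,0,0.0002,0.0153,0,3.57,-0.31,0,0,0.0001,0.0191,0,4.28,-0.37,0,0,0,0.0229,0,5.0,-0.43,0,0,-0.0002,0.0267,0,5.71,-0.49,0,0,-0.0004,0.0305,0,6.42,-0.55,0,-0.0001,-0.0007,0.0343,0,7.14,-0.61,0,-0.0001,-0.001,0.0381,0,7.85,-0.67,0,-0.0001,-0.0014,0.0419,0,8.56,-0.73,0,-0.0002,-0.0018,0.0457,0,9.28,-0.8,0,-0.0002,-0.0022,0.0495,0,9.99,-0.86,0,-0.0002,-0.0027,0.0533,0,10.7,-0.92,0,-0.0003,-0.0033,0.057,0,11.42,-0.98,0,-0.0003,-0.0039,0.0608,0,11.42,-0.98,0,-0.0003,-0.0039,0.0608,0,11.42,-0.98,0,-0.0003,-0.0039,0.0608,0]
}}

```text
clock: 5.8
tcp_pos: [0.5551, -0.0503, 0.0902]
ee_rot: [0.994, -0.042, 0.006, -0.1]
contact_force: [4.9, 4.7, -4.2]
width: 0.123
grip_force: 39.3
```

```bash
cat > st.py <<'E'
from meas import *
# board angle from blue surface plane fit, sink centres along the board by white non-blue blobs above the surface
H=np.array([.5275,-.351,.04]); a=np.deg2rad(-4.9); X=np.array([np.cos(a),np.sin(a),0]); Y=np.array([-np.sin(a),np.cos(a),0]); Z=np.array([0,0,1.])
def st():
    f=grab('top'); vv,uu=np.mgrid[150:250,285:385]; P=pts_depth(f,np.c_[uu.ravel(),vv.ravel()])-H
    B=bluesurf(f,(275,150,385,250))-H; s=(abs(B@X)<.055)&(B@Y<.24)&(B@Y>.02); 
    k=np.polyfit((B@Y)[s],(B@Z)[s],1); th=np.arctan(k[0])
    yl=np.cos(th)*Y+np.sin(th)*Z; zl=-np.sin(th)*Y+np.cos(th)*Z
    x,y,z=P@X,P@yl,P@zl; 
    print('board %.3f off %.4f'%(th,k[1]),end=' ')
    for nm,c in(('near',-.028),('far',.028)):
        q=(abs(x-c)<.02)&(z>.022)&(z<.045)&(y>.03)&(y<.2)
        print(nm,q.sum(),'%.4f'%((np.percentile(y[q],3)+np.percentile(y[q],97))/2 if q.any() else 0),end=' ')
    s=robot.get_state(); print('t %.2f'%s['clock'],s['tcp_pos'].round(4),s['contact_force'].round(1))
    return f
if __name__=='__main__': st()
E
python3 st.py
```

```text
board 0.196 off 0.0040 near 219 0.1330 far 223 0.1338 t 5.85 [ 0.5551 -0.0503  0.0902] [ 4.9  5.4 -4.5]
```

Call:
{"method": "drive_tool", "body": {
  "moves": [0.57,-0.05,0,0,-0.0005,0.003,0,1.14,-0.1,0,-0.0001,-0.0011,0.006,0,1.71,-0.15,0,-0.0002,-0.0016,0.009,0,2.28,-0.2,0,-0.0002,-0.0022,0.012,0,2.28,-0.2,0,-0.0002,-0.0022,0.012,0,2.28,-0.2,0,-0.0002,-0.0022,0.012,0,2.28,-0.2,0,-0.0002,-0.0022,0.012,0]
}}

```text
clock: 6.72
tcp_pos: [0.5549, -0.0526, 0.1022]
ee_rot: [0.992, -0.042, 0.007, -0.12]
contact_force: [6.3, 5.3, -4.9]
width: 0.122
grip_force: 39.3
```

```bash
python3 st.py
```

```text
board 0.237 off 0.0039 near 199 0.1288 far 141 0.1249 t 6.78 [ 0.5549 -0.0526  0.1022] [ 6.1  5.5 -5.5]
```

Call:
{"method": "drive_tool", "body": {
  "moves": [0.57,-0.05,0,0,-0.0006,0.003,0,0.57,-0.05,0,0,-0.0006,0.003,0,1.14,-0.1,0,-0.0001,-0.0013,0.006,0,1.14,-0.1,0,-0.0001,-0.0013,0.006,0,1.14,-0.1,0,-0.0001,-0.0013,0.006,0,1.14,-0.1,0,-0.0001,-0.0013,0.006,0]
}}

```text
clock: 7.52
tcp_pos: [0.5548, -0.0538, 0.1081]
ee_rot: [0.991, -0.042, 0.008, -0.13]
contact_force: [4.6, 6.0, -4.9]
width: 0.121
grip_force: 39.5
```

```bash
python3 st.py
```

```text
board 0.255 off 0.0041 near 165 0.1244 far 110 0.1201 t 7.58 [ 0.5548 -0.0538  0.1081] [ 6.2  5.2 -5.2]
```

Both estimates are drifting while their pixel counts fall, so something may be blocking the view. I'll look at the picture.

Run:
```python
from st import *
f=st(); g=grab('scene')
r=lambda i:cv2.resize(i,(640,300),interpolation=cv2.INTER_CUBIC)
cv2.imwrite('pics/chk2.png',np.vstack([r(f['pixels'][150:240,245:385]),r(g['pixels'][170:240,240:370])])[:,:,::-1])
for y in (.104,.164): print(y,[proj(f,H+c*X+y*(np.cos(.257)*Y+np.sin(.257)*Z)+.033*(-np.sin(.257)*Y+np.cos(.257)*Z)).round(0).tolist() for c in(-.028,.028)])
```

```text
board 0.255 off 0.0041 near 171 0.1248 far 108 0.1202 t 7.62 [ 0.5548 -0.0539  0.1081] [ 5.7  5.1 -4.3]
0.104 [[[332.0, 205.0]], [[334.0, 185.0]]]
0.164 [[[312.0, 202.0]], [[314.0, 182.0]]]
```

View pics/chk2.png

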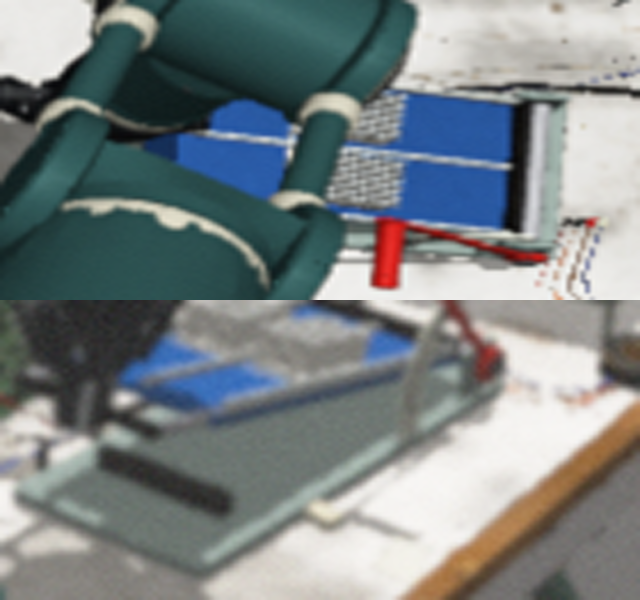

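The arm hides the uphill ends of the sinks in the top view. The downhill edges, at crop (405,120) and (405,185), are clear and haven't moved, so I'll track those (start value about 0.104 m).

```bash
sed -i "s|'%.4f'%((np.*if q.any() else 0)|'low %.4f'%(np.percentile(y[q],3) if q.any() else 0)|" st.py; python3 st.py
```

```text
board 0.255 off 0.0040 near 164 low 0.1031 far 112 low 0.1067 t 7.72 [ 0.5548 -0.0539  0.1081] [ 5.9  5.3 -4.5]
```

Call:
{"method": "drive_tool", "body": {
  "moves": [0.57,-0.05,0,0,-0.0007,0.003,0,0.57,-0.05,0,0,-0.0007,0.003,0,1.14,-0.1,0,-0.0001,-0.0014,0.006,0,1.14,-0.1,0,-0.0001,-0.0014,0.006,0,1.14,-0.1,0,-0.0001,-0.0014,0.006,0,1.14,-0.1,0,-0.0001,-0.0014,0.006,0]
}}

```text
clock: 8.48
tcp_pos: [0.5547, -0.0553, 0.1141]
ee_rot: [0.989, -0.042, 0.008, -0.14]
contact_force: [5.1, 5.3, -4.8]
width: 0.122
grip_force: 39.5
```

```bash
python3 st.py
```

```text
board 0.275 off 0.0042 near 142 low 0.1037 far 67 low 0.1069 t 8.53 [ 0.5547 -0.0553  0.1141] [ 5.6  4.9 -4.4]
```

Call:
{"method": "drive_tool", "body": {
  "moves": [0.57,-0.05,0,0,-0.0008,0.003,0,0.57,-0.05,0,0,-0.0008,0.003,0,1.14,-0.1,0,-0.0001,-0.0015,0.0059,0,1.14,-0.1,0,-0.0001,-0.0015,0.0059,0,1.14,-0.1,0,-0.0001,-0.0015,0.0059,0,1.14,-0.1,0,-0.0001,-0.0015,0.0059,0]
}}

```text
clock: 9.28
tcp_pos: [0.5545, -0.0568, 0.12]
ee_rot: [0.988, -0.042, 0.009, -0.15]
contact_force: [6.6, 4.8, -5.1]
width: 0.121
grip_force: 39.6
```

```bash
python3 st.py
```

```text
board 0.295 off 0.0041 near 124 low 0.1034 far 32 low 0.1074 t 9.32 [ 0.5546 -0.0568  0.12  ] [ 5.6  5.4 -4.2]
```

Call:
{"method": "drive_tool", "body": {
  "moves": [0.57,-0.05,0,-0.0001,-0.0009,0.003,0,0.57,-0.05,0,-0.0001,-0.0009,0.003,0,1.14,-0.1,0,-0.0002,-0.0017,0.0059,0,1.14,-0.1,0,-0.0002,-0.0017,0.0059,0,1.14,-0.1,0,-0.0002,-0.0017,0.0059,0,1.14,-0.1,0,-0.0002,-0.0017,0.0059,0]
}}

```text
clock: 10.07
tcp_pos: [0.5544, -0.0585, 0.126]
ee_rot: [0.986, -0.042, 0.009, -0.16]
contact_force: [5.6, 5.5, -5.3]
width: 0.121
grip_force: 39.6
```

```bash
python3 st.py
```

```text
board 0.314 off 0.0043 near 119 low 0.1030 far 24 low 0.1315 t 10.12 [ 0.5544 -0.0585  0.1259] [ 6.3  6.2 -4. ]
```

Call:
{"method": "drive_tool", "body": {
  "moves": [0.57,-0.05,0,-0.0001,-0.0009,0.003,0,0.57,-0.05,0,-0.0001,-0.0009,0.003,0,1.14,-0.1,0,-0.0002,-0.0018,0.0058,0,1.14,-0.1,0,-0.0002,-0.0018,0.0058,0,1.14,-0.1,0,-0.0002,-0.0018,0.0058,0,1.14,-0.1,0,-0.0002,-0.0018,0.0058,0]
}}

```text
clock: 10.88
tcp_pos: [0.5542, -0.0603, 0.1318]
ee_rot: [0.985, -0.042, 0.01, -0.17]
contact_force: [5.3, 5.8, -4.3]
width: 0.126
grip_force: 39.6
```

```bash
python3 st.py
```

```text
board 0.335 off 0.0042 near 111 low 0.1026 far 51 low 0.1369 t 10.93 [ 0.5543 -0.0603  0.1318] [ 5.2  6.1 -3.8]
```

Call:
{"method": "drive_tool", "body": {
  "moves": [0.57,-0.05,0,-0.0001,-0.001,0.003,0,0.57,-0.05,0,-0.0001,-0.001,0.003,0,1.14,-0.1,0,-0.0002,-0.0019,0.0058,0,1.14,-0.1,0,-0.0002,-0.0019,0.0058,0,1.14,-0.1,0,-0.0002,-0.0019,0.0058,0,1.14,-0.1,0,-0.0002,-0.0019,0.0058,0]
}}

```text
clock: 11.68
tcp_pos: [0.5541, -0.0621, 0.1376]
ee_rot: [0.983, -0.042, 0.01, -0.179]
contact_force: [6.6, 5.5, -4.1]
width: 0.124
grip_force: 39.6
```

```bash
sed -i 's/(y>.03)/(y>.022)/' st.py; python3 st.py
```

```text
board 0.356 off 0.0042 near 119 low 0.1324 far 79 low 0.1319 t 11.72 [ 0.5541 -0.0622  0.1376] [ 5.4  4.9 -4.7]
```

Call:
{"method": "drive_tool", "body": {
  "moves": [0.57,-0.05,0,-0.0001,-0.001,0.003,0,0.57,-0.05,0,-0.0001,-0.001,0.003,0,1.14,-0.1,0,-0.0002,-0.002,0.0058,0,1.14,-0.1,0,-0.0002,-0.002,0.0058,0,1.14,-0.1,0,-0.0002,-0.002,0.0058,0,1.14,-0.1,0,-0.0002,-0.002,0.0058,0]
}}

```text
clock: 12.48
tcp_pos: [0.5539, -0.0642, 0.1434]
ee_rot: [0.981, -0.042, 0.011, -0.189]
contact_force: [7.0, 6.0, -4.3]
width: 0.121
grip_force: 39.6
```

```bash
python3 st.py
```

```text
board 0.372 off 0.0046 near 154 low 0.1226 far 108 low 0.1203 t 12.53 [ 0.5539 -0.0642  0.1435] [ 6.2  6.  -4.7]
```

Run:
```python
from st import *
f=st(); g=grab('scene')
r=lambda i:cv2.resize(i,(640,300),interpolation=cv2.INTER_CUBIC)
cv2.imwrite('pics/chk3.png',np.vstack([r(f['pixels'][150:240,245:385]),r(g['pixels'][150:230,240:370])])[:,:,::-1])
```

```text
board 0.373 off 0.0047 near 150 low 0.1218 far 111 low 0.1180 t 12.57 [ 0.5539 -0.0642  0.1434] [ 7.5  5.6 -4.5]
```

View pics/chk3.png

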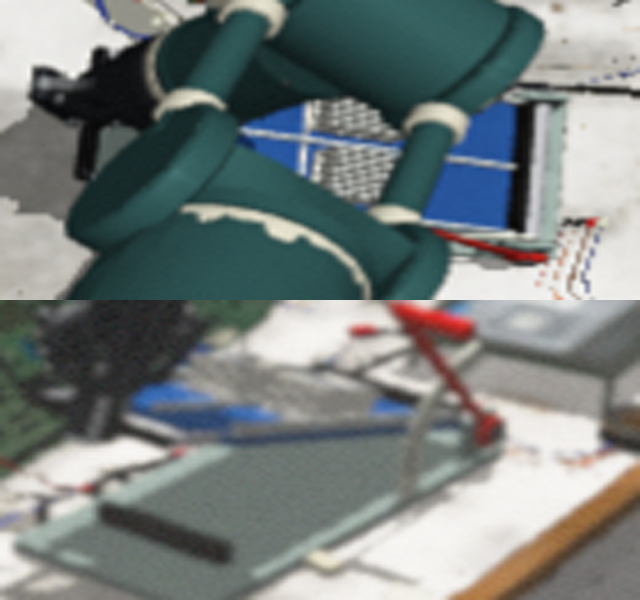

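Both sinks are still at the start line, with upper edges at crop (310,110) and (310,165). The arm now covers their lower halves instead. I'll add a grey filter and report both ends, and check that the arm clears the peg.

```bash
python3 - <<'E'
s=open('st.py').read()
s=s.replace("x,y,z=P@X,P@yl,P@zl; ","x,y,z=P@X,P@yl,P@zl; sat=cv2.cvtColor(f['pixels'],cv2.COLOR_RGB2HSV)[150:250,285:385].reshape(-1,3); grey=(sat[:,1]<60); A=P+H; w=(abs(A[:,0]-.43)<.06)&(abs(A[:,1]+.24)<.06)&(A[:,2]>.22); print('armz',A[w,2].min().round(3) if w.any() else None,end=' ')")
s=s.replace("q=(abs","q=grey&(abs").replace("'low %.4f'%(np.percentile(y[q],3) if q.any() else 0)","np.percentile(y[q],[3,97]).round(3) if q.any() else 0,'below.09:',(q&(y<.09)).sum()")
open('st.py','w').write(s)
E
python3 st.py
```

```text
armz 0.433 board 0.377 off 0.0043 near 150 [0.121 0.162] below.09: 0 far 109 [0.121 0.166] below.09: 0 t 12.68 [ 0.5539 -0.0642  0.1434] [ 6.2  4.6 -5.1]
```

Call:
{"method": "drive_tool", "body": {
  "moves": [0.57,-0.05,0,-0.0001,-0.001,0.003,0,0.57,-0.05,0,-0.0001,-0.001,0.003,0,1.14,-0.1,0,-0.0002,-0.0021,0.0057,0,1.14,-0.1,0,-0.0002,-0.0021,0.0057,0,1.14,-0.1,0,-0.0002,-0.0021,0.0057,0,1.14,-0.1,0,-0.0002,-0.0021,0.0057,0]
}}

```text
clock: 13.42
tcp_pos: [0.5537, -0.0663, 0.1492]
ee_rot: [0.979, -0.041, 0.011, -0.199]
contact_force: [6.5, 5.9, -4.4]
width: 0.123
grip_force: 39.6
```

```bash
python3 st.py
```

```text
armz 0.431 board 0.394 off 0.0044 near 88 [0.075 0.132] below.09: 9 far 140 [0.114 0.166] below.09: 0 t 13.47 [ 0.5537 -0.0663  0.1492] [ 6.9  6.3 -4.2]
```

Call:
{"method": "drive_tool", "body": {
  "moves": [0.57,-0.05,0,-0.0001,-0.0011,0.003,0,0.57,-0.05,0,-0.0001,-0.0011,0.003,0,1.14,-0.1,0,-0.0002,-0.0022,0.0057,0,1.14,-0.1,0,-0.0002,-0.0022,0.0057,0,1.14,-0.1,0,-0.0002,-0.0022,0.0057,0,1.14,-0.1,0,-0.0002,-0.0022,0.0057,0]
}}

```text
clock: 14.22
tcp_pos: [0.5536, -0.0685, 0.1549]
ee_rot: [0.977, -0.041, 0.012, -0.209]
contact_force: [6.7, 5.2, -3.3]
width: 0.122
grip_force: 39.7
```

```bash
python3 st.py
```

```text
armz 0.434 board 0.420 off 0.0040 near 139 [0.023 0.066] below.09: 139 far 154 [0.113 0.166] below.09: 0 t 14.28 [ 0.5535 -0.0686  0.1549] [ 5.5  5.4 -4.3]
```

The near sink slid to the stop at about 0.39 rad. Its lower edge is now at 0.023, so its centre is near 50 mm. The far sink is still at its start place. I'd already sent one more 0.02 rad step, so I'll take that back, release and withdraw along the board normal.

Call:
{"method": "drive_tool", "body": {
  "moves": [-0.57,0.05,0,0.0001,0.0011,-0.0028,0,-1.14,0.1,0,0.0002,0.0022,-0.0057,0,-1.14,0.1,0,0.0002,0.0022,-0.0057,0,-1.14,0.1,0,0.0002,0.0022,-0.0057,0.4,-1.14,0.1,0,0.0002,0.0022,-0.0057,0.4,-1.14,0.1,0,0.0002,0.0022,-0.0057,0.4,-1.14,0.1,0,-0.0005,-0.0055,0.0125,0.4,-1.14,0.1,0,-0.001,-0.013,0.031,0.4,-1.14,0.1,0,-0.002,-0.021,0.05,0.4,-1.14,0.1,0,-0.002,-0.021,0.1,0.4,-1.14,0.1,0,-0.002,-0.021,0.16,0.4,-1.14,0.1,0,-0.002,-0.021,0.2,0.4,-1.14,0.1,0,-0.002,-0.021,0.2,0.4]
}}

```text
clock: 15.9
tcp_pos: [0.5514, -0.0916, 0.3604]
ee_rot: [0.98, -0.041, 0.014, -0.196]
contact_force: [0.8, -0.0, -0.5]
width: 0.398
grip_force: 0.0
```

```bash
cat > ptr.py <<'E'
from st import *
def ptr(n):
    f=grab(n); uv,P=red_peg(f); Q=P-H; x,y,z=Q@X,Q@Y,Q@Z
    s=(x>-.14)&(x<-.05)&(y>-.03)&(y<.21)&(z>-.02)&(z<.21)
    r=np.hypot(y,z); arm=s&(x>-.092)&(r>.03)&(r<.17); peg=s&(x<-.083)&(r>.165)
    out=[n]
    if arm.sum()>5: out+=['arm n',arm.sum(),'ang',np.median(np.arctan2(z,y)[arm]).round(3)]
    if peg.sum()>5:
        out+=['peg n',peg.sum(),'x',np.percentile(x[peg],[3,97]).round(3),'y',np.percentile(y[peg],[3,50,97]).round(4),'ztop',np.percentile(z[peg],95).round(4)]
    print(*out)
if __name__=='__main__': st(); ptr('top'); ptr('scene')
E
python3 ptr.py
```

```text
armz 0.635 board 0.401 off 0.0045 near 153 [0.033 0.08 ] below.09: 153 far 238 [0.111 0.165] below.09: 0 t 15.95 [ 0.5504 -0.0913  0.3573] [ 0.6 -0.3 -0.8]
top
scene peg n 62 x [-0.124 -0.084] y [0.1101 0.1169 0.1223] ztop 0.164
```

Call:
{"method": "drive_tool", "body": {
  "moves": [0,0,0,-0.035,-0.045,0,0.45,0,0,0,-0.07,-0.09,0,0.45,0,0,0,-0.105,-0.135,0,0.45,0,0,0,-0.13,-0.165,-0.03,0.45,0,0,0,-0.13,-0.165,-0.07,0.45,0,0,0,-0.13,-0.165,-0.105,0.45,0,0,0,-0.13,-0.165,-0.105,0.45,0,0,0,-0.13,-0.165,-0.105,0.45],
  "force": 20
}}

```text
clock: 17.05
tcp_pos: [0.4196, -0.2552, 0.249]
ee_rot: [0.979, -0.041, 0.009, -0.199]
contact_force: [-0.7, 0.0, 0.7]
width: 0.449
grip_force: 0.0
```

Run:
```python
from ptr import *
from scipy.spatial.transform import Rotation as Ro
ptr('top');ptr('scene'); s=robot.get_state(); p=s['tcp_pos']; zt=Ro.from_quat(s['ee_rot']).as_matrix()[:,2]
G=H-.114*X+.109*Y+.156*Z; print(p,zt,'shift',G+.011*zt-p, s['width'])
f=grab('scene'); c=f['pixels'][140:240,270:410]; cv2.imwrite('pics/chk4.png',cv2.resize(c,None,fx=5,fy=5,interpolation=cv2.INTER_CUBIC)[:,:,::-1])
```

```text
top arm n 6 ang 0.961 peg n 92 x [-0.124 -0.084] y [0.104  0.1105 0.1166] ztop 0.1651
scene peg n 49 x [-0.125 -0.086] y [0.1136 0.118  0.1211] ztop 0.1624
[ 0.42034282 -0.25580474  0.25028519] [ 0.03524779  0.3862196  -0.92173316] shift [ 0.00327199  0.02739232 -0.06442426] 0.4535053574365758
```

View pics/chk4.png

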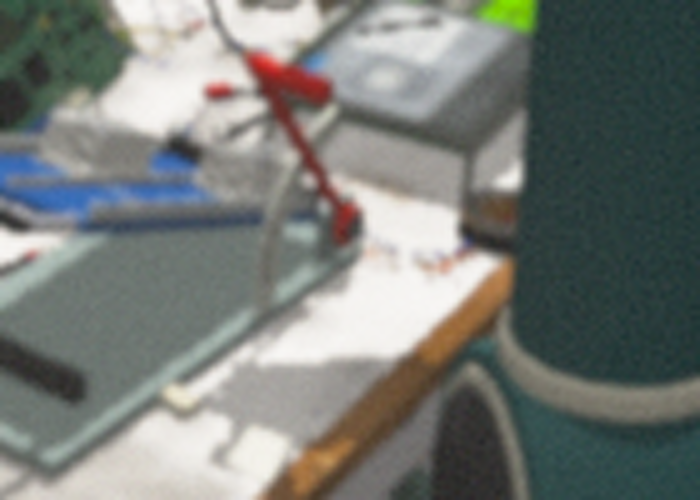

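The crop shows the peg at (290,80), the slid near sink by the stop at (250,170) and the far sink at (100,145). Next I grip the peg.

Call:
{"method": "drive_tool", "body": {
  "moves": [0,0,0,0.001,0.009,-0.022,0.45,0,0,0,0.002,0.018,-0.043,0.45,0,0,0,0.003,0.0275,-0.0645,0.45,0,0,0,0.003,0.0275,-0.0645,0.45,0,0,0,0.003,0.0275,-0.0645,0,0,0,0,0.003,0.0275,-0.0645,0,0,0,0,0.003,0.0275,-0.0645,0],
  "force": 25
}}

```text
clock: 18.08
tcp_pos: [0.4235, -0.2277, 0.1864]
ee_rot: [0.979, -0.041, 0.01, -0.199]
contact_force: [-0.7, 3.0, 6.4]
width: 0.179
grip_force: 25.0
```

Run:
```python
from ptr import *
from arc import arc
from scipy.spatial.transform import Rotation as Ro
ptr('top'); s=robot.get_state(); p=s['tcp_pos']; zt=Ro.from_quat(s['ee_rot']).as_matrix()[:,2]
g=p-.011*zt-H; y,z=g@Y,g@Z; th=np.arctan2(z,y); print('grip x',g@X,'r',np.hypot(y,z),'ang',th,'width',s['width'],s['contact_force'])
t=p-H; arc(0,.40-th,12,v=(t@Y,t@Z))
```

```text
top arm n 10 ang 0.983 peg n 23 x [-0.096 -0.083] y [0.1045 0.1094 0.1152] ztop 0.165
grip x -0.11420877129194969 r 0.19110250701763135 ang 0.9595845963542622 width 0.17941228911510218 [-0.36961483  4.28559815  6.08679783]
-0.0466 -2.66 0.23 0 0.0006 0.0067 -0.0055
-0.0933 -5.32 0.46 0 0.0011 0.0131 -0.0112
-0.1399 -7.99 0.68 0 0.0016 0.0192 -0.0173
-0.1865 -10.65 0.91 0 0.0021 0.0251 -0.0237
-0.2332 -13.31 1.14 0 0.0026 0.0306 -0.0303
-0.2798 -15.97 1.37 0 0.0031 0.0359 -0.0372
-0.3264 -18.63 1.6 0 0.0035 0.0408 -0.0443
-0.3731 -21.3 1.83 0 0.0039 0.0453 -0.0516
-0.4197 -23.96 2.05 0 0.0042 0.0496 -0.0591
-0.4663 -26.62 2.28 0 0.0046 0.0534 -0.0669
-0.513 -29.28 2.51 0 0.0049 0.057 -0.0748
-0.5596 -31.94 2.74 0 0.0052 0.0601 -0.0828
```

Call:
{"method": "drive_tool", "body": {
  "moves": [-2.66,0.23,0,0.0006,0.0067,-0.0055,0,-5.32,0.46,0,0.0011,0.0131,-0.0112,0,-7.99,0.68,0,0.0016,0.0192,-0.0173,0,-10.65,0.91,0,0.0021,0.0251,-0.0237,0,-13.31,1.14,0,0.0026,0.0306,-0.0303,0,-15.97,1.37,0,0.0031,0.0359,-0.0372,0,-18.63,1.6,0,0.0035,0.0408,-0.0443,0,-21.3,1.83,0,0.0039,0.0453,-0.0516,0,-23.96,2.05,0,0.0042,0.0496,-0.0591,0,-26.62,2.28,0,0.0046,0.0534,-0.0669,0,-29.28,2.51,0,0.0049,0.057,-0.0748,0,-31.94,2.74,0,0.0052,0.0601,-0.0828,0,-31.94,2.74,0,0.0052,0.0601,-0.0828,0,-31.94,2.74,0,0.0052,0.0601,-0.0828,0]
}}

```text
clock: 19.88
tcp_pos: [0.4286, -0.1667, 0.1021]
ee_rot: [0.996, -0.042, -0.002, 0.079]
contact_force: [0.0, 8.3, 0.7]
width: 0.177
grip_force: 25.3
```

Run:
```python
from ptr import *
from scipy.spatial.transform import Rotation as Ro
st();ptr('top');ptr('scene'); s=robot.get_state(); p=s['tcp_pos']; zt=Ro.from_quat(s['ee_rot']).as_matrix()[:,2]
g=p-.011*zt-H; y,z=g@Y,g@Z; print('grip x',g@X,'r',np.hypot(y,z),'ang',np.arctan2(z,y),'zt',zt,s['contact_force'])
f=grab('scene'); c=f['pixels'][130:240,250:390]; cv2.imwrite('pics/chk5.png',cv2.resize(c,None,fx=5,fy=5,interpolation=cv2.INTER_CUBIC)[:,:,::-1])
```

```text
armz 0.435 board 0.401 off 0.0044 near 177 [0.024 0.079] below.09: 177 far 245 [0.109 0.166] below.09: 0 t 19.93 [ 0.4286 -0.1668  0.1021] [0.1 8.3 1.4]
top arm n 45 ang 0.436
scene arm n 7 ang 0.392 peg n 6 x [-0.125 -0.12 ] y [0.1753 0.1773 0.1815] ztop 0.0801
grip x -0.11423910049181404 r 0.19129803012013732 ang 0.39176232105689957 zt [-0.01146717 -0.15601801 -0.98768765] [0.57840964 8.52104063 2.31011272]
```

View pics/chk5.png

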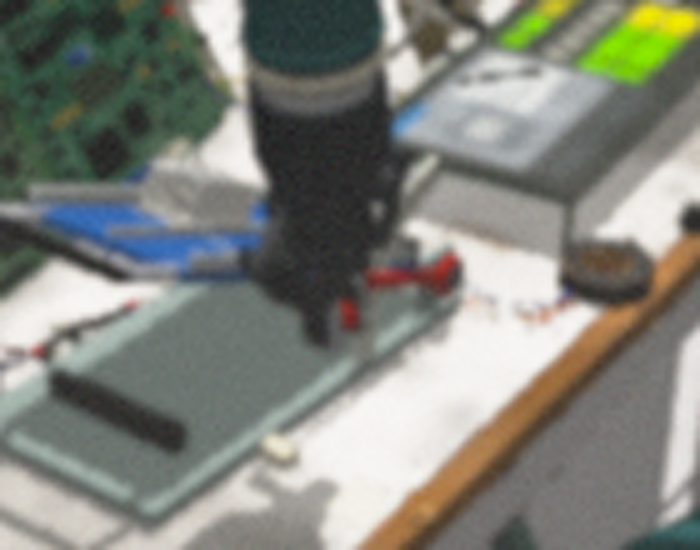

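The pointer is held at about 0.392 rad by kinematics, with the peg gripped at crop (340,310). The board is at 0.400. I'll nudge it up by 0.008 rad, release, and retreat up and off to the side for a clear check.

Call:
{"method": "drive_tool", "body": {
  "moves": [0.46,-0.04,0,0,-0.0006,0.0014,0,0.46,-0.04,0,0,-0.0006,0.0014,0,0.46,-0.04,0,0,-0.0006,0.0014,0.45,0.46,-0.04,0,0,-0.0006,0.0014,0.45,0.46,-0.04,0,0,-0.0006,0.0014,0.45,0.46,-0.04,0,0.0002,0.003,0.025,0.45,0.46,-0.04,0,0.0006,0.009,0.06,0.45,0.46,-0.04,0,0.001,0.014,0.1,0.45,0.46,-0.04,0,0.001,0.014,0.16,0.45,0.46,-0.04,0,0.001,0.014,0.22,0.45,0.46,-0.04,0,-0.02,-0.04,0.26,0.45,0.46,-0.04,0,-0.04,-0.1,0.26,0.45,0.46,-0.04,0,-0.06,-0.16,0.26,0.45,0.46,-0.04,0,-0.08,-0.22,0.26,0.45,0.46,-0.04,0,-0.1,-0.28,0.26,0.45,0.46,-0.04,0,-0.12,-0.34,0.26,0.45,0.46,-0.04,0,-0.14,-0.4,0.26,0.45,0.46,-0.04,0,-0.14,-0.4,0.26,0.45]
}}

```text
clock: 22.32
tcp_pos: [0.2853, -0.5709, 0.3601]
ee_rot: [0.996, -0.044, -0.004, 0.075]
contact_force: [0.2, 0.4, -0.5]
width: 0.454
grip_force: 0.0
```

Run:
```python
from ptr import *
f=st();ptr('top');ptr('scene'); g=grab('scene')
# board near-edge vs pointer: peg axis line by ray onto plane through hinge: report peg centre
r=lambda i:cv2.resize(i,(640,300),interpolation=cv2.INTER_CUBIC)
cv2.imwrite('pics/chk6.png',np.vstack([r(f['pixels'][150:250,245:395]),r(g['pixels'][150:220,250:390])])[:,:,::-1])
# pointer side face in scene view: rays of red arm pixels onto plane x'=-0.084
uv,P=red_peg(g); q=on_plane(g,uv,X,(H-.084*X)@X)-H; y,z=q@Y,q@Z; s=(y>.03)&(y<.2)&(z>-.02)&(z<.12); print('pointer line',np.arctan2(z,y)[s].mean(),np.arctan2(z,y)[s].std(),s.sum())
for R0,R1 in((.04,.1),(.1,.16)):
    t=s&(np.hypot(y,z)>R0)&(np.hypot(y,z)<R1); print(R0,t.sum(),np.arctan2(z,y)[t].mean())
```

```text
armz None board 0.400 off 0.0044 near 198 [0.024 0.079] below.09: 198 far 242 [0.11  0.165] below.09: 0 t 22.38 [ 0.2858 -0.5703  0.3602] [ 0.2 -0.8  0.6]
top arm n 62 ang 0.43 peg n 71 x [-0.124 -0.085] y [0.1702 0.1758 0.1817] ztop 0.0835
scene arm n 12 ang 0.414 peg n 63 x [-0.124 -0.086] y [0.1739 0.1819 0.1865] ztop 0.0829
pointer line 0.3784862324474532 0.06306877048128133 89
0.04 2 0.45951892896043245
0.1 35 0.3290641444988218
```

View pics/chk6.png

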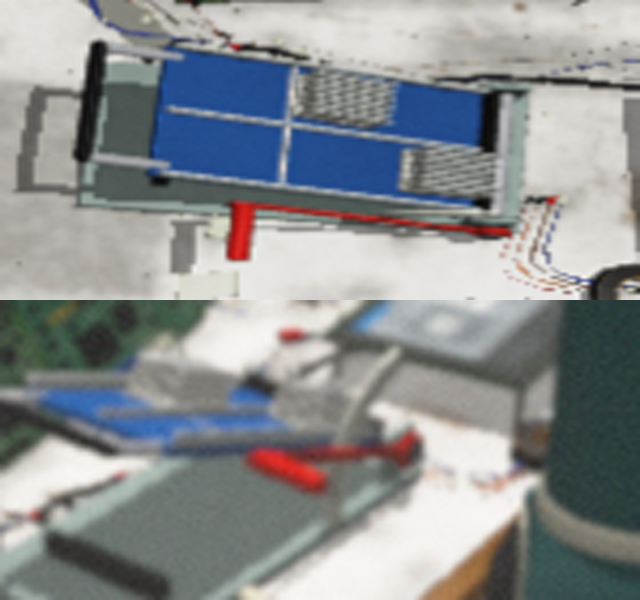

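The final picture agrees on every point:
- **Near sink:** at the stop, crop (450,170).
- **Far sink:** still at the start line, crop (345,97).
- **Pointer:** lies along the board edge, peg at (240,230), about 0.40 rad.
- **Board:** 0.400 rad.
- **Arm:** clear of everything.

I'm handing in.

```bash
python3 -c "
from cell import robot; print(robot.hand_in())"
```

```text
the job is handed in; nothing more can be done
None
```

I handed the job in at about 22 s: the near heat sink slid to the stop at about 0.39 rad, the far one is still at its start place, and the board (after I took back a 0.02 rad overshoot) and the red pointer both stand at about 0.40 rad by camera; no verdict came back.

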